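# Log a solvent bottle to its place by pointing

## Task

Log the next solvent bottle for the overhead camera: point down with the gripper at the amber bottle with the red cap, from about 3 cm above its cap, and dwell there for two seconds, then point in the same way into the empty blue ring of the solvent tray, from about 3 cm above it, for two seconds. Then press the green button on the console all the way down, let it spring back and move clear. Do not touch, shift or lift any bottle, the tray, the marker or the carton, do not point at any other bottle on the way, and leave the red button alone.

Things in the scene. Friction and masses are not known exactly. Their poses are not given: they have to be found in the camera images.
- amber_red: 100 ml laboratory bottle, brown amber glass with a RED cap, white paper band round the body; 56 mm across, 105 mm tall; the bottle to be logged; stands loose on the bench, on the robot's right. Origin: centre of its underside, z up
- amber_red_cap (a point): centre of the flat top of the screw cap (45 mm across) of the amber bottle with the red cap, 105 mm above the bottle's underside; z up
- amber_blue: 100 ml laboratory bottle, brown amber glass with a blue cap, white paper band round the body; 56 mm across, 105 mm tall; stands loose on the bench, not wanted. Origin: centre of its underside, z up
- clear_red: 100 ml laboratory bottle, clear glass with a red cap, white paper band round the body; 56 mm across, 105 mm tall; stands loose on the bench, not wanted. Origin: centre of its underside, z up
- seat_blue: 100 ml laboratory bottle, clear glass with a blue cap, white paper band round the body; 56 mm across, 105 mm tall; stands in one of the tray's rings. Origin: centre of its underside, z up
- seat_white: 100 ml laboratory bottle, brown amber glass with a white cap, white paper band round the body; 56 mm across, 105 mm tall; stands in one of the tray's rings. Origin: centre of its underside, z up
- amber_blue_cap (a point): centre of the flat top of the screw cap (45 mm across) of the amber bottle with the blue cap, 105 mm above the bottle's underside; z up
- clear_red_cap (a point): centre of the flat top of the screw cap (45 mm across) of the clear bottle with the red cap, 105 mm above the bottle's underside; z up
- seat_blue_cap (a point): centre of the flat top of the screw cap (45 mm across) of the clear, blue-capped bottle in the tray, 105 mm above the bottle's underside; z up
- seat_white_cap (a point): centre of the flat top of the screw cap (45 mm across) of the amber, white-capped bottle in the tray, 105 mm above the bottle's underside; z up
- tray: white solvent tray fixed to the bench, a flat plate 110 x 350 x 8 mm on the robot's left, long along its y; three blue rings 115 mm apart in a row along its y, two with bottles in them and one empty. Origin: centre of its underside, z up
- free_ring: the empty blue ring on the tray, 76 mm outside, 63 mm inside, 6 mm high, with a black floor. Origin: its centre, on the tray's top face (8 mm above the bench); z up. It may be any of the three
- ring_b: blue ring on the tray that holds the clear, blue-capped bottle; same size
- ring_c: blue ring on the tray that holds the amber, white-capped bottle; same size
- console: white hand console fixed to the bench, 100 x 150 x 35 mm, with a green and a red round button on top (84 mm apart along its y, green at +y) and a black display strip along the far edge. Origin: centre of its underside, z up
- green_button (a joint): travel of the green button: 0 up, 0.006 m fully down; springs back; about 5 N to push it fully down
- green_button_top (a point): centre of the green button's top face (28 mm across), moving with it; it is pressed straight down
- red_button (a joint): travel of the red button, which must be left alone: 0 up, 0.006 m fully down
- marker: white marker pen with a black cap, 132 mm long, 17 mm thick, lying loose on the far side of the bench; origin: middle of its underside
- carton: cardboard carton 70 x 100 x 50 mm standing loose at the near right of the bench; origin: centre of its underside

How it is judged:
By the outcome, as a careful person would: the job done as asked, in the order asked, and still so for the second after the job is handed in, with the robot touching nothing.
It also fails if it takes over 58 s, if anything falls off the work surface, if the arm or the gripper's body presses on something with over 40 N, if the wrist force passes 120 N, or if a joint passes its speed limit or range.

## Robot

A 7-joint arm with a two-finger parallel gripper is mounted at the origin on the work surface. World frame = base frame: x ahead of the robot, y to its left, z up, the work surface at z = 0. Lengths are in m, angles in rad, forces in N, time in s.
With the tool pointing down it reaches from about 0.35 to 0.9 m from the base axis. Payload 8.1 kg.
Tool frame: the origin (TCP) lies between the finger pads, 19 mm behind the fingertips; this is the grasp point; z points along the fingers, y is the line along which they close (so a half turn about z gives the same grasp; the last joint's range is limited). The gripper opens to 92 mm and grips with 3 to 60 N. Pads are 19 mm wide; open, the fingers measure 130 mm over their backs; the gripper's body (75 mm by 190 mm) begins 47 mm behind the grasp point.
Start: joints at [-1.418, 0.434, 0.025, 1.573, -0.012, 1.134, -0.075], TCP at [0.158, 0.605, 0.246] pointing down, gripper open.
Joint ranges: [-2.62, 2.62], [-0.44, 2.09], [-1.27, 1.32], [0.08, 2.57], [-1.32, 4.46], [0.12, 2], [-2.74, 2.74]. Speed limits (rad/s): [2.22, 2.22, 3.01, 3.01, 3.14, 3.14, 3.14].

## Interface

Orientations are given as a rotation vector (axis times angle).
In Python, from cell import arm gives the robot as it stands.
- The arm moves only by the tool send_rows, never from a script. Its argument "increments" is a list of rows, each a list of 3 entries, a list of its own where there are three numbers: the finger opening in cm, from 0 to 9.18, then the shift along the tool's x, y, z in cm, then the turn, a rotation vector about the tool's x, y, z in rad. A call has 1 to 5 rows; each row shifts and turns the commanded pose from where the row before left it, along the tool's axes as they then stand; what a row does not reach is not made up. A row lasts 1/10 s, in which the tool goes at most 50 mm and 8.59 degrees, less where a joint would pass 70% of its speed; a pose out of reach is approached as far as the arm can. A call is refused whole if a number of a shift passes 5 or a number of a turn 0.15, either way. A call with a gripper value outside its range is refused whole. The fingers move at their own pace and stop on an object; "force" is the grip in N (left out, the last holds). Time passes only in rows, so rows that do not move let the fingers close. It gives the time, the measured TCP pose, the force, the opening and the grip force at its end, in the units of the state.
- arm.observe(): the state, without advancing time (a new reading comes with each control period).
- arm.get_image(name): name is "scene" or "top" or "wrist"; returns the picture (480x640x3 uint8, red, green, blue); there is no depth.
- arm.camera_params(name): a dict with "camera_matrix" (3x3 intrinsics, pixels), "R" (3x3) and "t" (3): a world point X has camera coordinates R X + t. Camera axes: x right, y down, z forward; pixel columns grow to the right and rows downward; lengths in m; the calibration is good to about 2 mm. A picture is of the moment at which its call begins: read the wrist's pose just before it. camera_params takes no time and is no camera call; for the wrist camera it gives the pose at the moment of the call.
- arm.sign_off(): hands the job in; it is judged then, once.
The state is a dict: "clock": time; "joints": joint angles; "dq": joint speeds; "joint_efforts": joint torques, N m; "position": TCP position; "ee_rot": TCP orientation; "force": force on the tool from outside, world axes, zero at the start; "ft_torque": the same for the moment, N m; "width": opening from 0.0 (shut) to 1.0 (fully open); "gripper_force": force on a finger pad.
Only numpy, scipy, OpenCV 4.12 (cv2) and the standard library are available. Lean on these libraries where they do the work, as an engineer would, in place of code of your own. Each camera call takes 0.05 s, during which the arm holds its last target. There are 200 camera calls.

## Working session

There is one attempt and no reset: what is moved stays moved. The work goes in short steps, Python scripts to look and compute and a tool call to move; the robot and the scene stay as the last step left them, time stands still between calls to the robot, and variables do not carry over. Pictures are saved under pics/ and viewed, at most 10 in all, crops included, and the job is handed in when it is done.

Besides the shell and the picture viewer there is one more tool, called after "Call:" by a JSON object that holds its "method" and its "body". send_rows: Moves the arm, as the interface text tells. Its arguments: {"type":"object","properties":{"increments":{"type":"array"},"force":{"type":"number"}},"required":["increments"]}

```bash
mkdir -p pics; python3 - <<'E'
from cell import arm
import cv2
s=arm.observe(); print(s['clock'],s['position'],s['ee_rot'],s['width'],s['force'])
for n in("top","scene"):
    cv2.imwrite(f"pics/{n}0.png",arm.get_image(n)[:,:,::-1])
    p=arm.camera_params(n); print(n,p)
E
```

```text
0.0 [0.15806958 0.60418442 0.24472741] [-4.00816885e-01 -3.11586100e+00  2.52644375e-03] 0.9993733568448878 [-0.08734374  0.40239126 -0.40873336]
top {'camera_matrix': array([[543.78055271,   0.        , 326.1246598 ],
       [  0.        , 543.78055271, 243.11221191],
       [  0.        ,   0.        ,   1.        ]]), 'R': array([[-0.03228591, -0.99946919, -0.00435447],
       [-0.97294338,  0.03242569, -0.22875697],
       [ 0.22877674, -0.00314897, -0.97347383]]), 't': array([0.01015507, 0.58121332, 1.02775586])}
scene {'camera_matrix': array([[450.58312687,   0.        , 320.37860153],
       [  0.        , 450.58312687, 237.84039247],
       [  0.        ,   0.        ,   1.        ]]), 'R': array([[-0.32553646,  0.94550815,  0.00635261],
       [ 0.80632614,  0.28111279, -0.52039769],
       [-0.49382605, -0.16428615, -0.8539004 ]]), 't': array([ 0.17088901, -0.42857267,  1.41852596])}
```

View pics/top0.png

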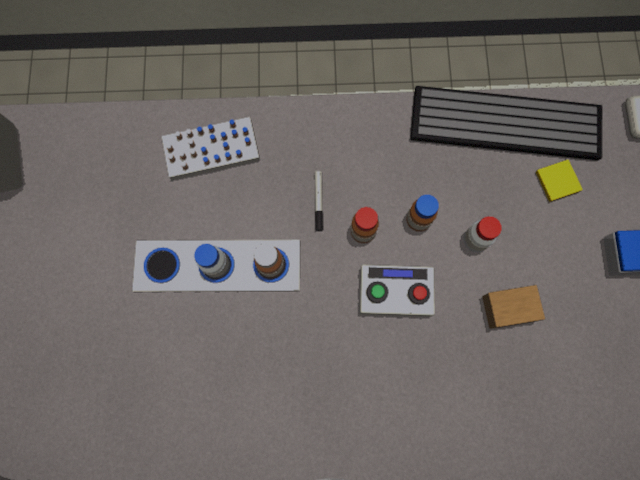

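View pics/scene0.png

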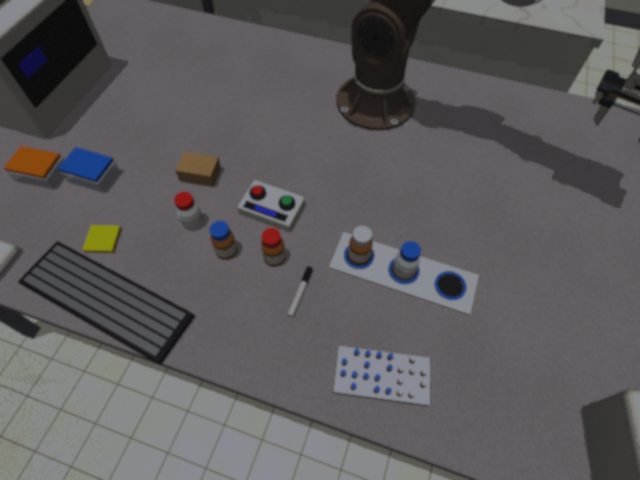

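The top view shows amber_red's cap at (366,215), the empty ring at (162,265), the green button at (378,292) and the red one at (420,293). The scene view agrees: cap at (272,238), ring at (450,285), green at (287,201).

```bash
cat > h.py <<'E'
import numpy as np, cv2
def ray(p,uv,z):
    K,R,t=p["camera_matrix"],np.array(p["R"]),np.array(p["t"])
    c=-R.T@t; d=R.T@np.linalg.solve(K,[uv[0],uv[1],1.]); return c+d*(z-c[2])/d[2]
def proj(p,X):
    q=p["camera_matrix"]@(np.array(p["R"])@np.array(X)+p["t"]); return q[:2]/q[2]
def blobs(rgb,col,amin=40):
    h=cv2.cvtColor(rgb,cv2.COLOR_RGB2HSV); H,S,V=cv2.split(h)
    m={"red":((H<6)|(H>174))&(S>170)&(V>90),"green":(H>45)&(H<80)&(S>120)&(V>60),"blue":(H>100)&(H<125)&(S>150)&(V>60),"black":(V<45)}[col].astype(np.uint8)
    n,l,st,c=cv2.connectedComponentsWithStats(m)
    return [(c[i].round(1),st[i].tolist()) for i in range(1,n) if st[i][4]>=amin]
E
python3 - <<'E'
from cell import arm
from h import *
for n in("top","scene"):
    im=cv2.imread(f"pics/{n}0.png")[:,:,::-1].copy(); p=arm.camera_params(n)
    for col,zs in(("red",(.105,.095,.04)),("green",(.04,)),("blue",(.014,.095)),):
        for c,st in blobs(im,col):
            print(n,col,c,st,[ray(p,c,z)[:2].round(3).tolist() for z in zs])
p=arm.camera_params("top")
print(ray(p,(162,265),.008))
E
```

```text
top red [365.8 217.1] [355, 208, 23, 21, 312] [[0.622, -0.088], [0.625, -0.089], [0.641, -0.094]]
top red [489.4 227.2] [478, 217, 23, 22, 375] [[0.594, -0.329], [0.596, -0.332], [0.61, -0.349]]
top red [420.1 292.1] [413, 286, 14, 14, 87] [[0.471, -0.184], [0.472, -0.186], [0.48, -0.196]]
top green [377.2 291. ] [371, 285, 14, 13, 143] [[0.485, -0.109]]
top blue [426.6 205.3] [416, 195, 22, 22, 373] [[0.67, -0.227], [0.645, -0.211]]
top blue [629.3 249.3] [617, 231, 23, 40, 801] [[0.559, -0.646], [0.543, -0.6]]
top blue [205.8 254.9] [195, 244, 23, 23, 391] [[0.577, 0.245], [0.559, 0.227]]
top blue [162.3 265.1] [144, 248, 35, 34, 256] [[0.558, 0.336], [0.541, 0.311]]
top blue [222.9 268.7] [200, 248, 34, 34, 148] [[0.546, 0.209], [0.53, 0.193]]
top blue [275.2 270.6] [254, 250, 34, 32, 135] [[0.538, 0.099], [0.523, 0.092]]
scene red [256.6 189.9] [252, 187, 10, 7, 58] [[0.513, -0.17], [0.506, -0.174], [0.47, -0.197]]
scene red [183.  199.2] [175, 193, 17, 14, 189] [[0.597, -0.326], [0.592, -0.332], [0.56, -0.365]]
scene red [270.7 236.2] [262, 229, 18, 16, 221] [[0.625, -0.087], [0.62, -0.09], [0.59, -0.107]]
scene green [286.1 200.3] [281, 197, 11, 8, 71] [[0.475, -0.111]]
scene blue [29.5 56.6] [20, 48, 19, 18, 77] [[0.19, -1.14], [0.265, -1.029]]
scene blue [ 85.1 163.8] [58, 148, 54, 33, 1062] [[0.526, -0.696], [0.574, -0.622]]
scene blue [264.9 210.7] [253, 206, 24, 11, 109] [[0.508, -0.16], [0.557, -0.131]]
scene blue [218.9 229.7] [210, 221, 19, 19, 250] [[0.601, -0.248], [0.643, -0.211]]
scene blue [410.1 250.7] [401, 242, 19, 19, 283] [[0.501, 0.228], [0.551, 0.225]]
scene blue [356.7 261.3] [345, 249, 28, 19, 91] [[0.573, 0.111], [0.617, 0.118]]
scene blue [401.  275.8] [389, 262, 29, 21, 98] [[0.576, 0.223], [0.62, 0.22]]
scene blue [449.7 286.5] [436, 272, 30, 27, 177] [[0.566, 0.339], [0.61, 0.327]]
[0.5593267  0.33838952 0.008     ]
```

Call:
{"method": "send_rows", "body": {"increments": [[0, [0, -4, -1], [0, 0, 0]], [0, [0, -4, -2], [0, 0, 0]], [0, [0, -4, -2], [0, 0, 0]], [0, [0, -4, -1], [0, 0, 0]], [0, [0, 0, 0], [0, 0, 0]]], "force": 10}}

```text
clock: 0.6
position: [0.1169, 0.4463, 0.307]
ee_rot: [-0.401, -3.116, -0.001]
force: [0.3, 0.7, 0.0]
width: 0.616
gripper_force: 0.0
```

Call:
{"method": "send_rows", "body": {"increments": [[0, [-4, 0, 0], [0, 0, 0.0877]], [0, [-4, 0, 0], [0, 0, 0.0877]], [0, [-4, 0, 0], [0, 0, 0.0877]], [0, [-4, 0, 0], [0, 0, 0.0877]], [0, [-4, 0, 0], [0, 0, 0.0877]]]}}

```text
clock: 1.1
position: [0.2995, 0.3664, 0.3051]
ee_rot: [1.074, 2.952, -0.0]
force: [1.0, 0.2, -0.2]
width: 0.178
gripper_force: 0.0
```

Call:
{"method": "send_rows", "body": {"increments": [[0, [-4, 0, 0], [0, 0, 0.0877]], [0, [-4, 0, 0], [0, 0, 0.0877]], [0, [-4, 0, 0], [0, 0, 0.0877]], [0, [-4, 0, 0], [0, 0, 0.0877]], [0, [-4, 0, 0], [0, 0, 0.0877]]]}}

```text
clock: 1.6
position: [0.4272, 0.2141, 0.3052]
ee_rot: [1.69, 2.648, -0.001]
force: [-0.0, 0.3, 0.1]
width: 0.008
gripper_force: 0.0
```

Call:
{"method": "send_rows", "body": {"increments": [[0, [-4, 0, 0], [0, 0, 0.0877]], [0, [-4, 0, 0], [0, 0, 0.0877]], [0, [-4, 0, 0], [0, 0, 0.0877]], [0, [-4, 0, 0], [0, 0, 0.0877]], [0, [-4, 0, 0], [0, 0, 0.0877]]]}}

```text
clock: 2.1
position: [0.4781, 0.022, 0.3052]
ee_rot: [2.226, 2.216, -0.001]
force: [0.9, -0.0, 0.3]
width: 0.012
gripper_force: 0.0
```

Call:
{"method": "send_rows", "body": {"increments": [[0, [-3, 2, 0], [0, 0, 0]], [0, [-4, 4, 0], [0, 0, 0]], [0, [-3, 3, 0], [0, 0, 0]], [0, [-1, 1, 0], [0, 0, 0]], [0, [0, 0, 0], [0, 0, 0]]]}}

```text
clock: 2.6
position: [0.5736, -0.0839, 0.3046]
ee_rot: [2.225, 2.217, -0.004]
force: [-0.0, 0.9, 0.2]
width: 0.006
gripper_force: 0.0
```

```bash
python3 - <<'E'
from cell import arm
from h import *
s=arm.observe(); print(s['position'],s['ee_rot'])
p=arm.camera_params("wrist"); im=arm.get_image("wrist"); cv2.imwrite("pics/w1.png",im[:,:,::-1])
print(-np.array(p["R"]).T@p["t"])
for col,z in(("red",.105),("green",.045),("red",.045)):
    for c,st in blobs(im,col,200): print(col,c,st,ray(p,c,z).round(4))
E
```

```text
[ 0.57364618 -0.08386937  0.30461516] [ 2.22483074  2.21694979 -0.00360091]
[ 0.57273818 -0.01368994  0.44265717]
red [371.9 206.3] [352, 196, 38, 22, 461] [ 0.6199 -0.0754  0.105 ]
red [371.9 206.3] [352, 196, 38, 22, 461] [ 0.6282 -0.0863  0.045 ]
```

View pics/w1.png

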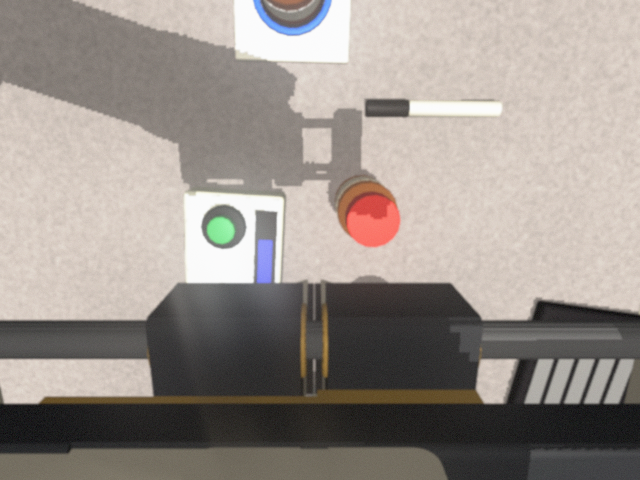

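The cap's top disc is centred at (373,220), about 54 px across. The green button's face is at (221,231), and the tray end and marker are clear of the path. The closed fingers fill the lower part of the picture.

```bash
python3 - <<'E'
from cell import arm
from h import *
p=arm.camera_params("wrist"); im=cv2.imread("pics/w1.png")[:,:,::-1].copy()
H,S,V=cv2.split(cv2.cvtColor(im,cv2.COLOR_RGB2HSV))
def comp(m,seed):
    n,l=cv2.connectedComponents(m.astype(np.uint8)); 
    c=max(cv2.findContours((l==l[seed[1],seed[0]]).astype(np.uint8),0,1)[0],key=len); return cv2.minEnclosingCircle(c)
f=p["camera_matrix"][0,0]; print("f",f,np.array(p["R"]).round(2).tolist())
c,r=comp(((H<6)|(H>174))&(S>150),(373,225)); print(c,r,ray(p,c,.105))
c,r=comp((H>45)&(H<80)&(S>100),(221,231)); 
for z in(.04,.045,.05): print(c,r,ray(p,c,z), "r mm",np.linalg.norm(ray(p,(c[0]+r,c[1]),z)-ray(p,c,z)))
for dz in(0,.019): print(proj(p,[.5736,-.0839,.3046-dz]), [proj(p,[.5736+sx,-.0839,.3046-dz]).round() for sx in(-.019,.019,-.05)])
E
```

```text
f 416.38078775834924 [[1.0, -0.0, -0.0], [-0.0, -0.97, 0.26], [-0.0, -0.26, -0.97]]
(319.5, 239.5) 399.30010986328125 [ 0.57592137 -0.10154448  0.105     ]
(220.42308044433594, 229.57691955566406) 13.239474296569824 [ 0.4781491  -0.10834565  0.04      ] r mm 0.013171979107367688
(220.42308044433594, 229.57691955566406) 13.239474296569824 [ 0.47931232 -0.10715294  0.045     ] r mm 0.013008473481664099
(220.42308044433594, 229.57691955566406) 13.239474296569824 [ 0.48047554 -0.10596023  0.05      ] r mm 0.012844967855960402
[319.58403542 332.47697623] [array([268., 333.]), array([372., 332.]), array([183., 333.])]
[319.03352965 310.59637941] [array([273., 311.]), array([365., 311.]), array([197., 311.])]
```

```bash
python3 - <<'E'
from cell import arm
from h import *
p=arm.camera_params("wrist"); im=cv2.imread("pics/w1.png")[:,:,::-1].copy()
H,S,V=cv2.split(cv2.cvtColor(im,cv2.COLOR_RGB2HSV))
print(H[200:245:8,373],S[200:245:8,373],V[200:245:8,373])
m=(((H<4)|(H>176))&(S>170)&(V>90)).astype(np.uint8)
n,l,st,ce=cv2.connectedComponentsWithStats(m)
for i in range(1,n):
  if st[i][4]>100:
    c,r=cv2.minEnclosingCircle(max(cv2.findContours((l==i).astype(np.uint8),0,1)[0],key=len)); X=ray(p,c,.105); print(st[i],c,r,X,np.linalg.norm(ray(p,(c[0]+r,c[1]),.105)-X))
for v in ((373,220),): print(ray(p,v,.105))
E
```

```text
[1 1 1 3 2 2] [179 178 172 147 146 153] [210 214 218 250 251 250]
[352 196  38  22 461] (370.5, 205.5) 19.039531707763672 [ 0.61775191 -0.07274403  0.105     ] 0.015627394062452928
[ 0.62022502 -0.08490956  0.105     ]
```

Cap from the wrist view: (0.620, −0.085), which agrees with the top view (0.622, −0.088). I'll move over it, descend so the tips are about 3 cm above the cap, then dwell.

Call:
{"method": "send_rows", "body": {"increments": [[0, [-0.1, 2, 1], [0, 0, 0]], [0, [-0.1, 2, 3], [0, 0, 0]], [0, [0, 0.7, 3], [0, 0, 0]], [0, [0, 0, 3], [0, 0, 0]], [0, [0, 0, 2], [0, 0, 0]]]}}

```text
clock: 3.15
position: [0.6184, -0.0814, 0.1832]
ee_rot: [-2.218, -2.221, 0.002]
force: [0.0, -0.5, -0.6]
width: 0.006
gripper_force: 0.0
```

Call:
{"method": "send_rows", "body": {"increments": [[0, [0, 0, 1.5], [0, 0, 0]], [0, [0, 0, 1], [0, 0, 0]], [0, [0, 0, 0.6], [0, 0, 0]], [0, [0, 0, 0], [0, 0, 0]], [0, [0, 0, 0], [0, 0, 0]]]}}

```text
clock: 3.65
position: [0.6202, -0.0839, 0.1553]
ee_rot: [2.222, 2.22, 0.001]
force: [-0.8, -0.2, 0.8]
width: 0.004
gripper_force: 0.0
```

```bash
python3 - <<'E'
from cell import arm
from h import *
print(arm.observe()['position'])
a=arm.get_image("scene")[180:300,200:360,::-1]; b=arm.get_image("wrist")[:,:,::-1]
cv2.imwrite("pics/s2.png",np.hstack([cv2.resize(a,(480,360)),cv2.resize(b,(320,240))[:,:] if 0 else cv2.copyMakeBorder(cv2.resize(b,(320,240)),0,120,0,0,0)]))
E
```

```text
[ 0.62018454 -0.08388144  0.15532818]
```

View pics/s2.png

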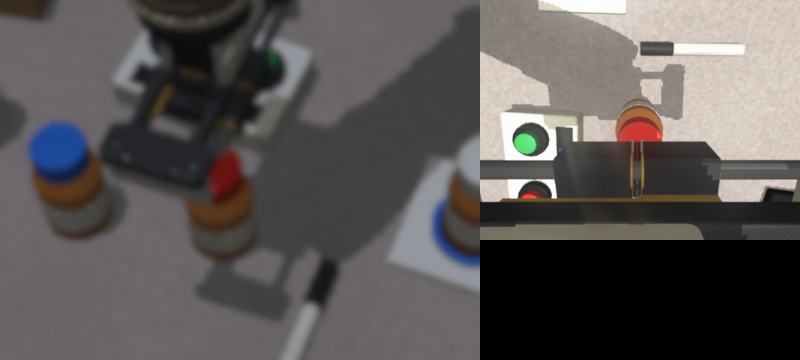

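The gripper is over the red cap. In the wrist tile the cap is centred at column ~640, in line with the finger gap at ~637, and there's a clear gap above it. I'll dwell, then rise and go round the tray on the robot's side.

Call:
{"method": "send_rows", "body": {"increments": [[0, [-0.2, 0, 0.1], [0, 0, 0]], [0, [0, 0, 0], [0, 0, 0]], [0, [0, 0, 0], [0, 0, 0]], [0, [0, 0, 0], [0, 0, 0]], [0, [0, 0, 0], [0, 0, 0]]]}}

```text
clock: 4.25
position: [0.6198, -0.0858, 0.1535]
ee_rot: [-2.222, -2.221, -0.0]
force: [-1.1, 0.7, -0.0]
width: 0.006
gripper_force: 0.0
```

Call:
{"method": "send_rows", "body": {"increments": [[0, [0, 0, 0], [0, 0, 0]], [0, [0, 0, 0], [0, 0, 0]], [0, [0, 0, 0], [0, 0, 0]], [0, [0, 0, 0], [0, 0, 0]], [0, [0, 0, 0], [0, 0, 0]]]}}

```text
clock: 4.75
position: [0.6198, -0.0858, 0.1535]
ee_rot: [-2.222, -2.221, -0.0]
force: [0.7, 0.2, -0.4]
width: 0.003
gripper_force: 0.0
```

Call:
{"method": "send_rows", "body": {"increments": [[0, [0, 0, 0], [0, 0, 0]], [0, [0, 0, 0], [0, 0, 0]], [0, [0, 0, 0], [0, 0, 0]], [0, [0, 0, 0], [0, 0, 0]], [0, [0, 0, 0], [0, 0, 0]]]}}

```text
clock: 5.25
position: [0.6197, -0.0859, 0.1535]
ee_rot: [-2.222, -2.221, -0.0]
force: [-0.1, 0.1, 0.5]
width: 0.006
gripper_force: 0.0
```

Call:
{"method": "send_rows", "body": {"increments": [[0, [0, 0, 0], [0, 0, 0]], [0, [0, 0, 0], [0, 0, 0]], [0, [0, 0, 0], [0, 0, 0]], [0, [0, 0, 0], [0, 0, 0]], [0, [0, 0, 0], [0, 0, 0]]]}}

```text
clock: 5.75
position: [0.6198, -0.0859, 0.1535]
ee_rot: [2.222, 2.221, 0.0]
force: [-0.2, -0.6, 0.1]
width: 0.005
gripper_force: 0.0
```

Call:
{"method": "send_rows", "body": {"increments": [[0, [0, 0, 0], [0, 0, 0]], [0, [0, 0, 0], [0, 0, 0]], [0, [0, 0, 0], [0, 0, 0]], [0, [0, 0, 0], [0, 0, 0]], [0, [0, 0, 0], [0, 0, 0]]]}}

```text
clock: 6.25
position: [0.6198, -0.0858, 0.1535]
ee_rot: [-2.222, -2.221, -0.0]
force: [0.2, 0.7, -0.2]
width: 0.005
gripper_force: 0.0
```

Call:
{"method": "send_rows", "body": {"increments": [[0, [0, 0, -2], [0, 0, 0]], [0, [0, 0, -4], [0, 0, 0]], [0, [0, 0, -4], [0, 0, 0]], [0, [0, -1, -4], [0, 0, 0]], [0, [0, -3, -2], [0, 0, 0]]]}}

```text
clock: 6.75
position: [0.5819, -0.086, 0.3167]
ee_rot: [2.218, 2.219, 0.004]
force: [-0.1, 0.3, 0.4]
width: 0.005
gripper_force: 0.0
```

Call:
{"method": "send_rows", "body": {"increments": [[0, [0, -4, 0], [0, 0, 0]], [0, [0, -4, 0], [0, 0, 0]], [0, [0, -4, 0], [0, 0, 0]], [0, [2, -4, 0], [0, 0, 0]], [0, [4, -2, 0], [0, 0, 0]]]}}

```text
clock: 7.25
position: [0.3969, -0.028, 0.3135]
ee_rot: [-2.228, -2.214, -0.001]
force: [1.7, 1.4, 0.9]
width: 0.006
gripper_force: 0.0
```

Call:
{"method": "send_rows", "body": {"increments": [[0, [4, 0, 0], [0, 0, 0]], [0, [4, 0, 0], [0, 0, 0]], [0, [4, 0, 0], [0, 0, 0]], [0, [4, 0, 0], [0, 0, 0]], [0, [4, 0, 0], [0, 0, 0]]]}}

```text
clock: 7.75
position: [0.3996, 0.1757, 0.3138]
ee_rot: [-2.222, -2.22, -0.001]
force: [0.8, -0.5, -0.2]
width: 0.003
gripper_force: 0.0
```

Call:
{"method": "send_rows", "body": {"increments": [[0, [4, 0, 0], [0, 0, 0]], [0, [4, 0, 0], [0, 0, 0]], [0, [4, 0, 0], [0, 0, 0]], [0, [2, 0, 0], [0, 0, 0]], [0, [0, 0, 0], [0, 0, 0]]]}}

```text
clock: 8.25
position: [0.3993, 0.317, 0.3131]
ee_rot: [-2.218, -2.225, 0.001]
force: [0.5, 0.6, 0.1]
width: 0.007
gripper_force: 0.0
```

```bash
python3 - <<'E'
from cell import arm
from h import *
s=arm.observe(); print(s['clock'],s['position'],s['ee_rot'])
p=arm.camera_params("wrist"); im=arm.get_image("wrist"); cv2.imwrite("pics/w3.png",im[:,:,::-1])
for c,st in blobs(im,"blue",100): print(c,st,ray(p,c,.011).round(4))
E
```

```text
8.25 [0.39929198 0.31701459 0.31305768] [-2.21759697e+00 -2.22501893e+00  5.08079288e-04]
[484.9 157.9] [449, 142, 53, 60, 285] [0.5755 0.3592 0.011 ]
[494.1 308.7] [472, 295, 43, 26, 851] [0.6045 0.1898 0.011 ]
```

View pics/w3.png

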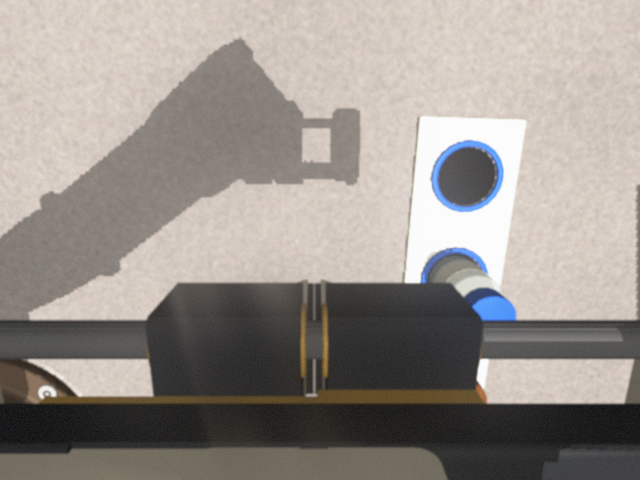

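The empty ring is centred at (467,176). Its neighbour with the clear, blue-capped bottle is at (455,280).

```bash
python3 - <<'E'
from cell import arm
from h import *
p=arm.camera_params("wrist")
for u in((467.5,176),(431.5,176),(503.5,176)): print(ray(p,u,.014))
E
```

```text
[0.55883674 0.33788877 0.014     ]
[0.52126775 0.33785386 0.014     ]
[0.59640448 0.33792368 0.014     ]
```

Call:
{"method": "send_rows", "body": {"increments": [[0, [1, 4, 0], [0, 0, 0]], [0, [1, 4, 0], [0, 0, 0]], [0, [0.1, 4, 1], [0, 0, 0]], [0, [0, 3, 2], [0, 0, 0]], [0, [0, 1, 3], [0, 0, 0]]]}}

```text
clock: 8.8
position: [0.5645, 0.332, 0.2542]
ee_rot: [2.225, 2.213, 0.005]
force: [-0.2, -0.1, 0.4]
width: 0.004
gripper_force: 0.0
```

Call:
{"method": "send_rows", "body": {"increments": [[0, [0, 0, 3], [0, 0, 0]], [0, [0, 0, 3], [0, 0, 0]], [0, [0, 0, 3], [0, 0, 0]], [0, [0, 0, 2], [0, 0, 0]], [0, [0, 0, 0], [0, 0, 0]]]}}

```text
clock: 9.3
position: [0.5588, 0.3322, 0.141]
ee_rot: [-2.224, -2.218, 0.009]
force: [0.1, -0.1, 0.1]
width: 0.002
gripper_force: 0.0
```

```bash
python3 - <<'E'
from cell import arm
from h import *
s=arm.observe(); print(s['clock'],s['position'],s['ee_rot'])
a=arm.get_image("top")[200:320,100:260,::-1]; b=arm.get_image("scene")[200:320,320:480,::-1]
cv2.imwrite("pics/s4.png",np.hstack([cv2.resize(a,(400,300)),cv2.resize(b,(400,300))]))
E
```

```text
9.3 [0.55878106 0.33218434 0.14101294] [-2.22430325 -2.21844984  0.00878189]
```

View pics/s4.png

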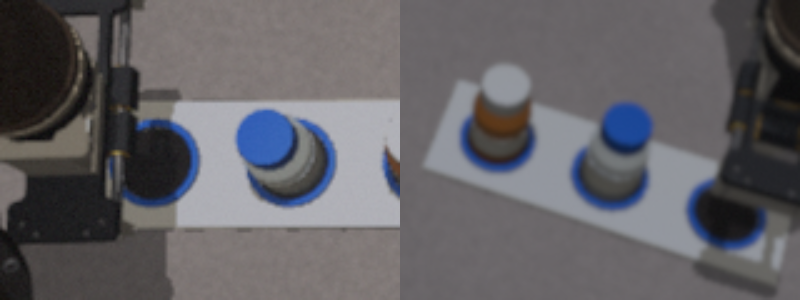

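The gripper hangs above the empty ring. Parallax makes it look offset, and the blue-capped neighbour stands well clear. I'll correct by 6 mm and descend to dwell.

Call:
{"method": "send_rows", "body": {"increments": [[0, [0.5, 0, 1], [0, 0, 0]], [0, [0, 0, 2], [0, 0, 0]], [0, [0, 0, 2], [0, 0, 0]], [0, [0, 0, 2], [0, 0, 0]], [0, [0, 0, 0.9], [0, 0, 0]]]}}

```text
clock: 9.9
position: [0.5596, 0.3403, 0.0635]
ee_rot: [-2.221, -2.221, 0.001]
force: [0.5, -0.9, -0.4]
width: 0.005
gripper_force: 0.0
```

Call:
{"method": "send_rows", "body": {"increments": [[0, [0, 0, 0], [0, 0, 0]], [0, [0, 0, 0], [0, 0, 0]], [0, [0, 0, 0], [0, 0, 0]], [0, [0, 0, 0], [0, 0, 0]], [0, [0, 0, 0], [0, 0, 0]]]}}

```text
clock: 10.4
position: [0.5604, 0.3404, 0.0652]
ee_rot: [2.222, 2.221, 0.002]
force: [-0.1, 0.3, -0.6]
width: 0.005
gripper_force: 0.0
```

Call:
{"method": "send_rows", "body": {"increments": [[0, [-0.2, -0.1, 0.3], [0, 0, 0]], [0, [0, 0, 0], [0, 0, 0]], [0, [0, 0, 0], [0, 0, 0]], [0, [0, 0, 0], [0, 0, 0]], [0, [0, 0, 0], [0, 0, 0]]]}}

```text
clock: 10.9
position: [0.559, 0.3382, 0.0616]
ee_rot: [-2.222, -2.221, -0.0]
force: [0.1, -0.1, -0.0]
width: 0.008
gripper_force: 0.0
```

Call:
{"method": "send_rows", "body": {"increments": [[0, [0, 0, 0], [0, 0, 0]], [0, [0, 0, 0], [0, 0, 0]], [0, [0, 0, 0], [0, 0, 0]], [0, [0, 0, 0], [0, 0, 0]], [0, [0, 0, 0], [0, 0, 0]]]}}

```text
clock: 11.4
position: [0.559, 0.3382, 0.0615]
ee_rot: [2.222, 2.221, 0.0]
force: [-0.5, -0.7, -0.2]
width: 0.002
gripper_force: 0.0
```

Call:
{"method": "send_rows", "body": {"increments": [[0, [0, 0, 0], [0, 0, 0]], [0, [0, 0, 0], [0, 0, 0]], [0, [0, 0, 0], [0, 0, 0]], [0, [0, 0, 0], [0, 0, 0]], [0, [0, 0, 0], [0, 0, 0]]]}}

```text
clock: 11.9
position: [0.559, 0.3382, 0.0615]
ee_rot: [2.222, 2.221, 0.0]
force: [-0.9, -0.3, 0.1]
width: 0.005
gripper_force: 0.0
```

Call:
{"method": "send_rows", "body": {"increments": [[0, [0, 0, 0], [0, 0, 0]], [0, [0, 0, 0], [0, 0, 0]], [0, [0, 0, 0], [0, 0, 0]], [0, [0, 0, 0], [0, 0, 0]], [0, [0, 0, 0], [0, 0, 0]]]}}

```text
clock: 12.4
position: [0.559, 0.3382, 0.0615]
ee_rot: [-2.222, -2.221, -0.0]
force: [-0.2, 0.1, -0.8]
width: 0.011
gripper_force: 0.0
```

Call:
{"method": "send_rows", "body": {"increments": [[0, [0, 0, 0], [0, 0, 0]], [0, [0, 0, 0], [0, 0, 0]], [0, [0, 0, 0], [0, 0, 0]], [0, [0, 0, 0], [0, 0, 0]], [0, [0, 0, 0], [0, 0, 0]]]}}

```text
clock: 12.9
position: [0.559, 0.3382, 0.0616]
ee_rot: [-2.222, -2.221, -0.0]
force: [-0.5, -0.3, 0.3]
width: 0.0
gripper_force: 0.0
```

Call:
{"method": "send_rows", "body": {"increments": [[0, [0, 0, -2], [0, 0, 0]], [0, [0, 0, -4], [0, 0, 0]], [0, [0, 0, -4], [0, 0, 0]], [0, [0, 0, -4], [0, 0, 0]], [0, [0, 0, -4], [0, 0, 0]]]}}

```text
clock: 13.4
position: [0.5588, 0.338, 0.2433]
ee_rot: [2.222, 2.221, 0.0]
force: [0.8, 0.0, -0.4]
width: 0.005
gripper_force: 0.0
```

Call:
{"method": "send_rows", "body": {"increments": [[0, [0, -1, -3], [0, 0, 0]], [0, [0, -4, -1], [0, 0, 0]], [0, [0, -4, 0], [0, 0, 0]], [0, [0, -4, 0], [0, 0, 0]], [0, [-2, -3, 0], [0, 0, 0]]]}}

```text
clock: 13.9
position: [0.396, 0.3204, 0.2814]
ee_rot: [-2.216, -2.225, -0.001]
force: [-0.1, -0.4, 0.6]
width: 0.008
gripper_force: 0.0
```

Call:
{"method": "send_rows", "body": {"increments": [[0, [-4, 0, 0], [0, 0, 0]], [0, [-4, 0, 0], [0, 0, 0]], [0, [-4, 0, 0], [0, 0, 0]], [0, [-4, 0, 0], [0, 0, 0]], [0, [-4, 0, 0], [0, 0, 0]]]}}

```text
clock: 14.4
position: [0.3986, 0.1166, 0.2817]
ee_rot: [-2.222, -2.221, -0.001]
force: [0.2, 0.5, 0.3]
width: 0.006
gripper_force: 0.0
```

Call:
{"method": "send_rows", "body": {"increments": [[0, [-4, 0, 0], [0, 0, 0]], [0, [-4, 0, 0], [0, 0, 0]], [0, [-4, 0, 0], [0, 0, 0]], [0, [-4, 0, 0], [0, 0, 0]], [0, [-4, 0, 0], [0, 0, 0]]]}}

```text
clock: 14.9
position: [0.3984, -0.0834, 0.2818]
ee_rot: [2.222, 2.221, 0.002]
force: [0.8, 0.3, 0.1]
width: 0.005
gripper_force: 0.0
```

Call:
{"method": "send_rows", "body": {"increments": [[0, [-2, 2, 2], [0, 0, 0]], [0, [-1, 3, 3], [0, 0, 0]], [0, [0, 2, 3], [0, 0, 0]], [0, [0, 0, 2], [0, 0, 0]], [0, [0, 0, 0], [0, 0, 0]]]}}

```text
clock: 15.4
position: [0.4672, -0.1117, 0.1792]
ee_rot: [-2.22, -2.218, 0.006]
force: [-0.2, 0.3, 0.4]
width: 0.005
gripper_force: 0.0
```

```bash
python3 - <<'E'
from cell import arm
from h import *
s=arm.observe(); print(s['clock'],s['position'],s['ee_rot'],s['force'])
p=arm.camera_params("wrist"); im=arm.get_image("wrist"); cv2.imwrite("pics/w5.png",im[:,:,::-1])
for c,st in blobs(im,"green",60): print(c,st,[ray(p,c,z).round(4)[:2] for z in (.04,.045,.05)])
E
```

```text
15.4 [ 0.46722913 -0.11168052  0.17921169] [-2.2203679  -2.21802335  0.0064171 ] [-0.20412765  0.31644549  0.39291391]
```

View pics/w5.png

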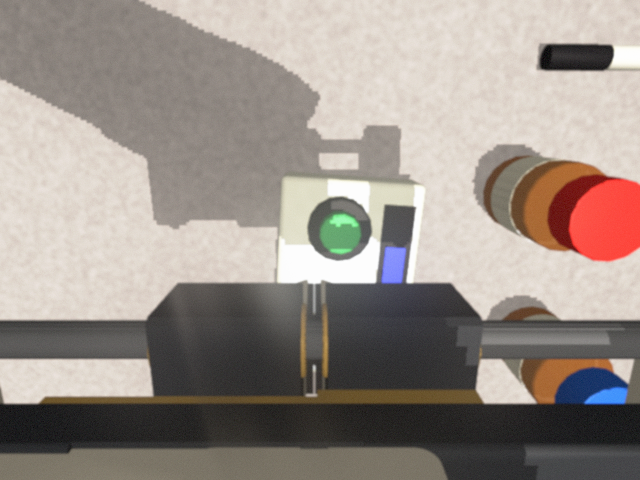

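The green button's face is at (342,233) and its black collar is centred at (340,229). The two amber bottles on the right stay clear of the gripper.

```bash
python3 - <<'E'
from cell import arm
from h import *
p=arm.camera_params("wrist")
for u in((341.5,233),(340,229)): print([ray(p,u,z).round(4).tolist() for z in (.035,.04,.045,.05)])
E
```

```text
[[0.4855, -0.1122, 0.035], [0.4851, -0.111, 0.04], [0.4848, -0.1097, 0.045], [0.4845, -0.1085, 0.05]]
[[0.4844, -0.1093, 0.035], [0.4841, -0.1081, 0.04], [0.4838, -0.1069, 0.045], [0.4835, -0.1057, 0.05]]
```

Call:
{"method": "send_rows", "body": {"increments": [[0, [0.3, 1.3, 2], [0, 0, 0]], [0, [0, 0, 3], [0, 0, 0]], [0, [0, 0, 3], [0, 0, 0]], [0, [0, 0, 1], [0, 0, 0]], [0, [0, 0, 0], [0, 0, 0]]]}}

```text
clock: 15.95
position: [0.4814, -0.1087, 0.0919]
ee_rot: [-2.222, -2.22, 0.0]
force: [0.1, -1.1, -0.1]
width: 0.003
gripper_force: 0.0
```

Call:
{"method": "send_rows", "body": {"increments": [[0, [0, 0, 0], [0, 0, 0]], [0, [0, 0, 0], [0, 0, 0]], [0, [0, 0, 0], [0, 0, 0]]]}}

```text
clock: 16.25
position: [0.4825, -0.1088, 0.0927]
ee_rot: [2.221, 2.22, 0.003]
force: [-0.3, -1.3, 0.0]
width: 0.007
gripper_force: 0.0
```

```bash
python3 - <<'E'
from cell import arm
from h import *
s=arm.observe(); print(s['clock'],s['position'],s['ee_rot'],s['force'])
a=arm.get_image("wrist")[:,:,::-1]; b=arm.get_image("scene")[150:270,220:380,::-1]
cv2.imwrite("pics/s6.png",np.hstack([cv2.resize(a,(400,300)),cv2.resize(b,(400,300))]))
E
```

```text
16.25 [ 0.48250713 -0.10877831  0.09268424] [2.2209882  2.22000246 0.00254847] [-0.34181131 -1.26045657  0.04866387]
```

View pics/s6.png

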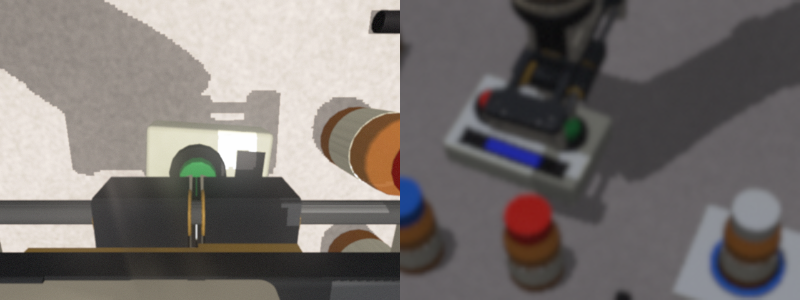

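The button face (column 197 of the left tile) lines up with the finger gap (196), and the red button is well to the side. I'll press with slow steps, watching the force.

Call:
{"method": "send_rows", "body": {"increments": [[0, [0, 0, 0.8], [0, 0, 0]], [0, [0, 0, 0.8], [0, 0, 0]], [0, [0, 0, 0.5], [0, 0, 0]], [0, [0, 0, 0.3], [0, 0, 0]], [0, [0, 0, 0], [0, 0, 0]]]}}

```text
clock: 16.85
position: [0.482, -0.1088, 0.0693]
ee_rot: [-2.222, -2.219, -0.004]
force: [-10.5, 4.0, 44.9]
width: 0.008
gripper_force: 22.3
```

Call:
{"method": "send_rows", "body": {"increments": [[0, [0, 0, 0.2], [0, 0, 0]], [0, [0, 0, 0.2], [0, 0, 0]], [0, [0, 0, 0], [0, 0, 0]]]}}

```text
clock: 17.15
position: [0.4822, -0.1089, 0.0682]
ee_rot: [-2.223, -2.218, -0.009]
force: [-24.3, 8.9, 99.1]
width: 0.007
gripper_force: 49.6
```

Call:
{"method": "send_rows", "body": {"increments": [[0, [0, 0, -0.4], [0, 0, 0]], [0, [0, 0, 0], [0, 0, 0]]]}}

```text
clock: 17.35
position: [0.482, -0.1088, 0.0693]
ee_rot: [-2.223, -2.22, -0.004]
force: [-9.6, 3.4, 44.1]
width: 0.005
gripper_force: 21.7
```

Call:
{"method": "send_rows", "body": {"increments": [[0, [0, 0, -0.2], [0, 0, 0]], [0, [0, 0, 0], [0, 0, 0]]]}}

```text
clock: 17.55
position: [0.482, -0.1087, 0.0699]
ee_rot: [2.222, 2.221, 0.002]
force: [-3.3, 0.7, 16.4]
width: 0.007
gripper_force: 7.9
```

Call:
{"method": "send_rows", "body": {"increments": [[0, [0, 0, -0.2], [0, 0, 0]], [0, [0, 0, 0], [0, 0, 0]]]}}

```text
clock: 17.75
position: [0.4819, -0.1087, 0.0714]
ee_rot: [-2.222, -2.221, -0.001]
force: [0.2, 1.2, 3.4]
width: 0.005
gripper_force: 2.0
```

Call:
{"method": "send_rows", "body": {"increments": [[0, [0, 0, -0.2], [0, 0, 0]], [0, [0, 0, 0], [0, 0, 0]]]}}

```text
clock: 17.95
position: [0.4819, -0.1087, 0.0735]
ee_rot: [2.222, 2.221, 0.0]
force: [0.8, 0.5, 2.6]
width: 0.008
gripper_force: 1.4
```

Call:
{"method": "send_rows", "body": {"increments": [[0, [0, 0, -0.2], [0, 0, 0]], [0, [0, 0, 0], [0, 0, 0]]]}}

```text
clock: 18.15
position: [0.4817, -0.1088, 0.0756]
ee_rot: [-2.222, -2.221, 0.0]
force: [1.2, 0.6, 1.2]
width: 0.004
gripper_force: 0.8
```

Call:
{"method": "send_rows", "body": {"increments": [[0, [0, 0, -0.2], [0, 0, 0]], [0, [0, 0, 0], [0, 0, 0]]]}}

```text
clock: 18.35
position: [0.4814, -0.1089, 0.0775]
ee_rot: [-2.222, -2.22, 0.001]
force: [1.0, -0.4, -1.0]
width: 0.005
gripper_force: 0.0
```

The force profile fits the spring: 0 N at TCP z ≈ 0.0765, rising to about 4 N over 6 mm, then a hard stop. So the button was fully down and has sprung back. Moving clear.

Call:
{"method": "send_rows", "body": {"increments": [[0, [0, 0, -2], [0, 0, 0]], [0, [0, 0, -4], [0, 0, 0]], [0, [0, 0, -4], [0, 0, 0]], [0, [0, 0, -4], [0, 0, 0]], [0, [0, -2, -3], [0, 0, 0]]]}}

```text
clock: 18.85
position: [0.4634, -0.1089, 0.2497]
ee_rot: [2.22, 2.22, 0.001]
force: [0.5, 1.5, 1.2]
width: 0.006
gripper_force: 0.0
```

Call:
{"method": "send_rows", "body": {"increments": [[0, [0, -4, -2], [0, 0, 0]], [0, [0, -2, 0], [0, 0, 0]], [0, [0, 0, 0], [0, 0, 0]], [0, [0, 0, 0], [0, 0, 0]], [0, [0, 0, 0], [0, 0, 0]]]}}

```text
clock: 19.35
position: [0.4023, -0.1086, 0.2674]
ee_rot: [2.222, 2.221, -0.001]
force: [-0.1, -0.4, -0.7]
width: 0.007
gripper_force: 0.0
```

```bash
python3 - <<'E'
from cell import arm
from h import *
im=arm.get_image("top"); old=cv2.imread("pics/top0.png")[:,:,::-1].copy()
for c in("red","blue","green"):
    print(c,[b[0].tolist() for b in blobs(im,c)],[b[0].tolist() for b in blobs(old,c)])
cv2.imwrite("pics/end.png",im[:,:,::-1])
E
```

```text
red [[365.7, 217.1], [489.2, 227.2]] [[365.8, 217.1], [489.4, 227.2], [420.1, 292.1]]
blue [[426.5, 205.4], [629.2, 249.3], [205.8, 254.8], [162.2, 265.0], [222.7, 268.7], [275.2, 270.7]] [[426.6, 205.3], [629.3, 249.3], [205.8, 254.9], [162.3, 265.1], [222.9, 268.7], [275.2, 270.6]]
green [] [[377.2, 291.0]]
```

View pics/end.png

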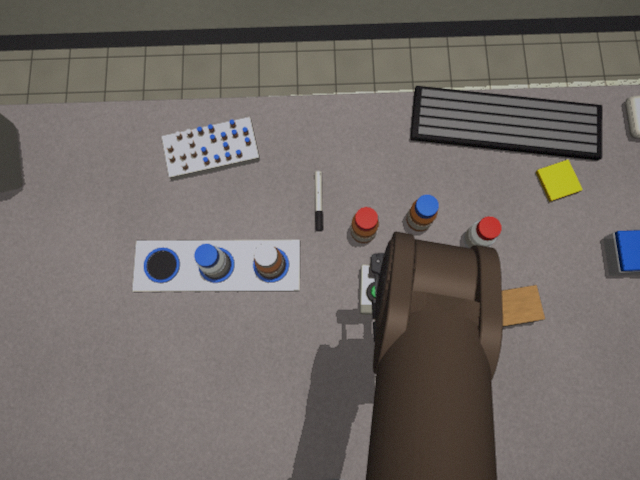

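Every bottle, the tray, the marker (319,200) and the carton (520,306) are where they were at the start, and the gripper is clear. Handing in.

```bash
python3 -c "
from cell import arm
print(arm.sign_off())"
```

```text
the job is handed in; nothing more can be done
None
```

I pointed at the red-capped amber bottle, then into the empty ring, dwelling over 2 s at each. I then pressed the green button fully and it sprang back. The press briefly reached about 99 N against its stop (limit 120 N). The bottles, tray, marker and carton were unmoved in the last picture, and the job was handed in at about 19 s.

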